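Find the azurite among the specimen boxes

ROBOT

A 6-joint arm with a two-finger parallel gripper is mounted at the origin on a cart in front of the work surface, level with it; the furniture and walls round the work are solid. World frame = base frame: x ahead of the robot, y to its left, z up, the work surface at z = 0. Lengths are in mm, angles in rad, forces in N, time in s.
With the tool pointing down it reaches from about 325 to 1000 mm from the base axis. Payload 5.1 kg.
Tool frame: the origin (TCP) lies between the finger pads; the fingertips stand 25 mm ahead of it and the grasp point (between the pads) lies 6 mm ahead of it; z points along the fingers, x is the direction in which the jaws open and shut, and the axes are right-handed (so a half turn about z gives the same grasp; the last joint's range is limited). The gripper opens to 85 mm and grips with 20 to 120 N. Pads are 22 mm wide; open, the fingers measure 114 mm over their backs; the gripper's body (76 mm by 85 mm) begins 54 mm behind the grasp point. The pads swing forward as they close: fully open they stand 13 mm farther back than shut.
Start: joints at [1.137, 0.124, 1.65, -0, 1.367, -0.083], TCP at [223.392, 610.394, 256.322] pointing down, gripper open.
Joint ranges: [-2.61, 2.61], [-1.02, 2.33], [0.03, 2.71], [-1.35, 4.49], [0.32, 2.68], [-2.91, 2.91]. Speed limits (rad/s): [2.57, 2.57, 3.14, 3.14, 3.14, 3.14].

INTERFACE

Orientations are given as a unit quaternion [w, x, y, z].
In Python, from bench import r gives the robot as it stands.
- The arm moves only by the shell command python3 -m inch 'ROWS'. ROWS is JSON, a list of rows, each an object of numbers: "ax", "ay", "az": the turn, a rotation vector about the tool's x, y, z in rad; "x", "y", "z": the shift along the tool's x, y, z in mm; "fingers": the opening in per cent of the stroke, from 0 (shut) to 100 (fully open). In form: [{"ax": .., "ay": .., "az": .., "x": .., "y": .., "z": .., "fingers": ..}, ...]. A call has 1 to 12 rows; each row is the pose to reach, as a shift and turn from the pose commanded when the call began, along the tool's axes at that moment; what a row does not reach only later rows make up. A row lasts 1/8 s, in which the tool goes at most 62.5 mm and 10.7 degrees, less where a joint would pass 70% of its speed; a pose out of reach is approached as far as the arm can. A call with a gripper value outside its range is refused whole. The fingers move at their own pace and stop on an object; the grip force is fixed at half the most. Time passes only in rows, so rows that repeat a pose let the fingers close. It gives the time, the measured TCP pose, the force and the opening at its end, in the units of the state.
- r.sense(): the state, without advancing time (a new reading comes with each control period).
- r.grab_frame(name): name is "scene" or "top"; returns the picture (384x512x3 uint8, red, green, blue); there is no depth.
- r.camera_info(name): a dict with "fov_y" (degrees; the focal length in pixels is half the picture's height over the tangent of half this angle, whatever the lens; pixels are square), "cx", "cy" (the principal point, pixels), "view" (4x4, takes a point from world to camera coordinates). Camera axes: x right, y down, z forward; pixel columns grow to the right and rows downward; lengths in mm; the calibration is good to about 2 mm. A picture is of the moment at which its call begins. camera_info takes no time and is no camera call.
- r.finish_job(): hands the job in, once; it reports no verdict.
The state is a dict: "time": time; "qpos": joint angles; "dq": joint speeds; "joint_efforts": joint torques, N m; "position": TCP position; "eef_rot": TCP orientation; "wrist_force": force on the tool from outside, world axes, zero at the start; "torque": the same for the moment, N m; "finger_gap": finger opening in mm.
Only numpy, scipy, OpenCV 4.12 (cv2) and the standard library are available. Lean on these libraries where they do the work, as an engineer would, in place of code of your own. Each camera call takes 0.05 s, during which the arm holds its last target. There are 200 camera calls.

TASK

The blue azurite is in one of the two lidded wooden specimen boxes. Lift off their lids, one box after the other, until you find it, laying each lid you take off flat on the table with its handle up. Then take the azurite out and set it down gently in the middle of the empty open glass dish between the boxes and you.

Things in the scene. Friction and masses are not known exactly. Their poses are not given: they have to be found in the camera images.
- lid_a: Lift-off lid of the left (+y) specimen box: pale wood plate 90 (x) x 136 (y) x 5 mm, under it a locating lip 4 mm deep (3 mm play), on top a central dark steel bar handle 50 mm long (x), 14 wide (y), 26 tall. Origin: centre of the lip's underside, z up; plate top 9, handle top 35 mm above it. Loose, 100-160 g. At the start closed on its box, origin 32 mm above the table.
- lid_b: The same lid on the right (-y) box. Each box is fixed, with its lid's starting centre and yaw: outside 90 (x) x 136 (y) x 36 mm, walls and floor 3 mm, inside 84 x 130 mm. The boxes stay put when the lids are off. Each holds one stone near its middle: one the blue azurite, the other a brown jasper of like size; which is which is drawn anew each time.
- azurite: Bright blue irregular stone, 26 (x) x 32 (y) x 18 mm, 35 g. Origin: centre of its underside, z up. At the start it lies on the 3 mm floor of one of the two closed boxes, within 10 mm of the box's middle, its y axis within about 40 degrees of the box's y.
- dish: Empty round clear glass dish, no lid, 103 mm across, 16 mm high, loose on the table in front of and between the boxes, nearer the robot. Inner floor 2 mm above the table, about 90 mm wide; fingers opened to about 50 mm stay clear of its wall. Origin: centre of its underside. The table to the dish's left and right (0.2 m or more aside) is free for lids.

How it is judged (in metres and radians):
At the end, for the whole second after the job is handed in: The azurite lies at rest in the glass dish, within 30 mm of its centre, the dish standing flat; each lid lies flat (within 10 degrees), handle up, either on the table or closed on its own box (within 20 mm of where it was) (horizontal distance between azurite and dish below 0.03 m and height (world z) of azurite below 0.02 m and angle between dish's own z axis and vertical below 0.1 rad and linear speed of azurite below 0.02 m/s and angle between each of lid_a, lid_b's own z axis and vertical below 0.17 rad and (height (world z) of lid_a below 0.012 m or distance of lid_a from where it was at the start of the episode below 0.02 m) and (height (world z) of lid_b below 0.012 m or distance of lid_b from where it was at the start of the episode below 0.02 m)); the robot touches nothing.
It fails at once if the azurite is dropped into the dish (more than about 25 mm of free fall: faster than 0.7 m/s low over the dish) (horizontal distance between azurite and dish below 0.05 m and height (world z) of azurite below 0.06 m and linear speed of azurite above 0.7 m/s).
It also fails if it takes over 72 s, if anything falls off the work surface, if the arm or the gripper's body presses on something with over 40 N, if the wrist force passes 120 N, or if a joint passes its speed limit or range.

## Working session

There is one attempt and no reset: what is moved stays moved. The work goes in short steps, Python scripts to look and compute and a shell command to move; the robot and the scene stay as the last step left them, time stands still between calls to the robot, and variables do not carry over. Pictures are saved under pics/ and viewed, about 8 in all and at most 12, crops included, and the job is handed in when it is done.

```bash
ls; mkdir -p pics; python3 - <<'E'
from bench import r
import cv2,json
for n in ("scene","top"):
    cv2.imwrite(f"pics/{n}0.png",cv2.cvtColor(r.grab_frame(n),cv2.COLOR_RGB2BGR))
    print(n,r.camera_info(n))
print(r.sense())
E
```

```text
pics
scene {'fov_y': 52.17287087227048, 'cx': 255.19289997501164, 'cy': 193.0060303911114, 'view': array([[ 7.50552594e-01, -6.60599191e-01,  1.67186455e-02,
        -4.04898489e+02],
       [-5.17212763e-01, -6.03012178e-01, -6.07344442e-01,
         2.92860954e+02],
       [ 4.11292793e-01,  4.47196849e-01, -7.94262687e-01,
         6.89314746e+02],
       [ 0.00000000e+00,  0.00000000e+00,  0.00000000e+00,
         1.00000000e+00]])}
top {'fov_y': 54.50953206770559, 'cx': 260.5646330041054, 'cy': 194.68802872978117, 'view': array([[ 5.17397160e-03, -9.99856345e-01,  1.61405858e-02,
         2.49640267e+00],
       [-9.96497562e-01, -6.50240271e-03, -8.33686305e-02,
         5.33590397e+02],
       [ 8.34616068e-02, -1.56527074e-02, -9.96388053e-01,
         8.58441993e+02],
       [ 0.00000000e+00,  0.00000000e+00,  0.00000000e+00,
         1.00000000e+00]])}
{'time': 0.1, 'qpos': array([ 1.13739533e+00,  1.24427517e-01,  1.65153871e+00, -2.83854198e-05,
        1.36748686e+00, -8.25744910e-02]), 'dq': array([-0.00068315,  0.0002738 , -0.00421649, -0.00039118, -0.00097153,
       -0.00155543]), 'joint_efforts': array([ 1.00331970e-03, -4.24931431e+01, -3.66652286e+01,  5.98981728e-05,
        3.92066751e-03,  6.53422745e-06]), 'position': array([223.19469229, 609.94353743, 255.18314941]), 'eef_rot': array([ 4.80183457e-04,  8.19654660e-01,  5.72857202e-01, -7.96815636e-04]), 'wrist_force': array([-0.51384111,  0.39594912,  0.37715905]), 'torque': array([-0.00070669,  0.04119714, -0.02630843]), 'finger_gap': 85.59863609856893}
```

View pics/top0.png

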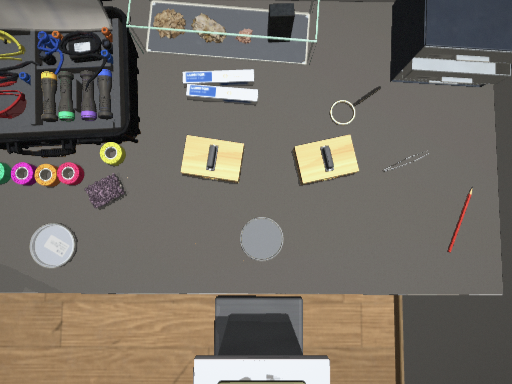

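View pics/scene0.png

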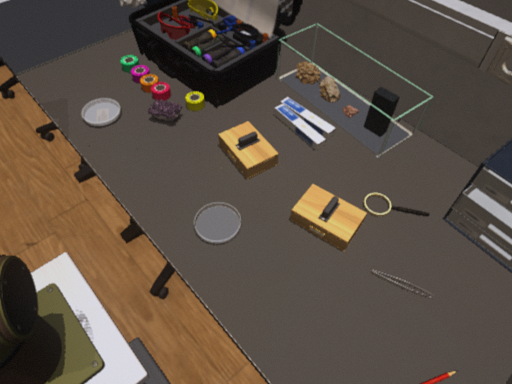

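The top view shows lid A at about (213,158) with its handle at (212,158), lid B at about (326,160) with its handle at (327,158), and the empty dish at (262,239). A decoy closed dish sits at (53,245). The scene view agrees and shows clear table left and right of the dish.

```bash
cat > h.py <<'E'
from bench import r
import numpy as np, cv2
H={}
def K(n):
    c=r.camera_info(n); f=192/np.tan(np.radians(c["fov_y"]/2)); V=np.array(c["view"]); return f,c["cx"],c["cy"],V
def ray(n,p):
    f,cx,cy,V=K(n); R,t=V[:3,:3],V[:3,3]
    return -R.T@t, R.T@np.array([(p[0]-cx)/f,(p[1]-cy)/f,1])
def cast(n,p,z):
    o,d=ray(n,p); return o+d*(z-o[2])/d[2]
def tri(pa,pb):  # top, scene
    A=[];b=[]
    for n,p in(("top",pa),("scene",pb)):
        o,d=ray(n,p); d/=np.linalg.norm(d); M=np.eye(3)-np.outer(d,d); A.append(M); b.append(M@o)
    return np.linalg.lstsq(np.vstack(A),np.hstack(b),rcond=None)[0]
def proj(n,P):
    f,cx,cy,V=K(n); q=V[:3,:3]@P+V[:3,3]; return f*q[0]/q[2]+cx,f*q[1]/q[2]+cy
def snap(n,name=None):
    im=cv2.cvtColor(r.grab_frame(n),cv2.COLOR_RGB2BGR)
    if name: cv2.imwrite(f"pics/{name}.png",im)
    return im
def blobs(mask,amin=40):
    cs,_=cv2.findContours(mask,cv2.RETR_EXTERNAL,cv2.CHAIN_APPROX_NONE)
    return sorted([c for c in cs if cv2.contourArea(c)>amin],key=lambda c:-cv2.contourArea(c))
def rect(n,c,z):
    pts=np.array([cast(n,p[0],z)[:2] for p in c],np.float32)
    (x,y),(w,h),a=cv2.minAreaRect(pts)
    if w>h: w,h,a=h,w,a+90   # h = long side; long direction angle = a+90
    yaw=(a+90)%180           # from world x
    return np.round([x,y,w,h,yaw-90],1)  # yaw-90: turn of box y axis from world y
E
python3 - <<'E'
from h import *
im=cv2.imread("pics/top0.png"); hsv=cv2.cvtColor(im,cv2.COLOR_BGR2HSV)
m=cv2.inRange(hsv,(12,60,120),(35,255,255)); m[:125]=0;m[195:]=0;m[:,:170]=0;m[:,370:]=0
for c in blobs(m,500):
    print("lid",rect("top",c,41))
    fill=np.zeros_like(m); cv2.drawContours(fill,[cv2.convexHull(c)],-1,255,-1)
    d=cv2.inRange(hsv,(0,0,0),(180,255,110)) & cv2.erode(fill,np.ones((7,7)))
    for k in blobs(d,20): print("  handle@67",rect("top",k,67),cv2.boundingRect(k))
g=cv2.cvtColor(im,cv2.COLOR_BGR2GRAY)[205:275,230:295]
print(g[34,::3], g[5,::4])
_,b=cv2.threshold(g,0,255,cv2.THRESH_OTSU)
c=blobs(cv2.morphologyEx(b,cv2.MORPH_CLOSE,np.ones((5,5))))[0]+[230,205]
(u,v),rad=cv2.minEnclosingCircle(c); print("dish px",u,v,rad,cast("top",(u,v),16),cast("top",(u+rad,v),16))
s=r.sense()
from scipy.spatial.transform import Rotation as R
q=s["eef_rot"]; print(np.round(R.from_quat(np.roll(q,-1)).as_matrix(),3),s["position"])
E
```

```text
lid [615.8 119.   95.1 138.   -8.2]
  handle@67 [611.8 116.7  14.8  52.9  77. ] (207, 147, 11, 23)
lid [ 616.6 -148.    94.8  136.2   12.8]
  handle@67 [ 613.7 -140.1   16.5   49.1  -68.2] (321, 148, 12, 22)
[112 112 112 110 152 153 152 152 152 153 153 155 152 152 153 153 152 153
 113 112 112 111] [112 111 112 111 112 109 111 112 110 112 112 111 112 112 113 110 110]
dish px 261.2832946777344 238.40159606933594 22.019136428833008 [430.72158708   3.28995763  16.        ] [430.96250519 -48.66076655  16.        ]
[[ 0.344  0.939 -0.001]
 [ 0.939 -0.344 -0.002]
 [-0.002 -0.    -1.   ]] [223.19469229 609.94353743 255.18314941]
```

```bash
python3 - <<'E'
from h import *
t=cv2.imread("pics/top0.png")[125:195,175:365]; s=cv2.imread("pics/scene0.png")[115:255,210:375]
cv2.imwrite("pics/crop.png",np.vstack([cv2.resize(t,(760,280),interpolation=cv2.INTER_CUBIC),np.hstack([cv2.resize(s,(377,320),interpolation=cv2.INTER_CUBIC),np.zeros((320,383,3),np.uint8)])]))
im=cv2.imread("pics/top0.png"); hsv=cv2.cvtColor(im,cv2.COLOR_BGR2HSV)
m=cv2.inRange(hsv,(12,60,120),(35,255,255)); m[:125]=0;m[195:]=0;m[:,:170]=0;m[:,370:]=0
for c in blobs(m,500):
    b=cv2.boxPoints(cv2.minAreaRect(c)); print([[*np.round(p,1),*np.round(cast("top",p,41)[:2])] for p in b])
E
```

```text
[[np.float32(179.5), np.float32(174.0), np.float64(579.0), np.float64(194.0)], [np.float32(185.7), np.float32(134.0), np.float64(673.0), np.float64(182.0)], [np.float32(244.5), np.float32(143.1), np.float64(653.0), np.float64(44.0)], [np.float32(238.4), np.float32(183.1), np.float64(559.0), np.float64(57.0)]]
[[np.float32(293.8), np.float32(145.7), np.float64(648.0), np.float64(-71.0)], [np.float32(350.6), np.float32(133.1), np.float64(679.0), np.float64(-205.0)], [np.float32(359.3), np.float32(172.5), np.float64(586.0), np.float64(-224.0)], [np.float32(302.6), np.float32(185.1), np.float64(555.0), np.float64(-92.0)]]
```

View pics/crop.png

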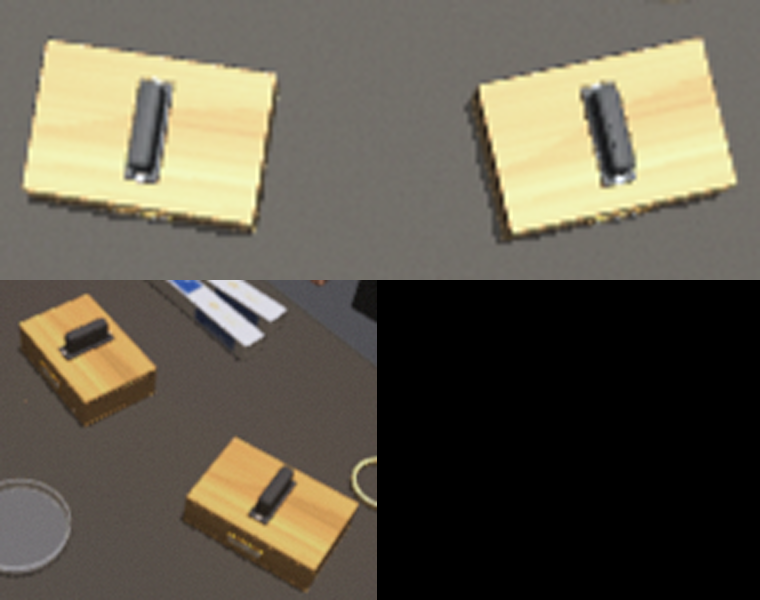

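The crop shows the handles cleanly: A's top bar centre is at about (212,156.5) and B's at (328,157). I'll take the corners of the plate tops from it and leave out the side faces.

```bash
python3 - <<'E'
from h import *
for L,C,h in (("A",[(187.5,135),(244,143.2),(238.5,180),(181.2,171.8)],(212,156.5)),("B",[(294.5,147),(350.5,135),(358.8,170.8),(303,182.5)],(328,157.2))):
    P=np.array([cast("top",p,41)[:2] for p in C]); e=(P[0]+P[3]-P[1]-P[2])/2; x=(P[0]+P[1]-P[2]-P[3])/2
    print(L,P.mean(0).round(1),"long",np.linalg.norm(e).round(1),"short",np.linalg.norm(x).round(1),"yaw",np.degrees(np.arctan2(-e[0],e[1])).round(1),np.degrees(np.arctan2(x[1],x[0])).round(1),"handle",cast("top",h,67).round(1))
# scene corner: handle tops in crop*165/377
for n,(u,v) in(("A",(87,332-280)),("B",(278,487-280))):
    k=165/377; p=(210+u*k,115+v*140/320); print(n,"scene handle",cast("scene",p,67).round(1), "tri",tri((212,156.5) if n=="A" else (328,157.2),p).round(1))
from scipy.spatial.transform import Rotation as R
s=r.sense();M=R.from_quat(np.roll(s["eef_rot"],-1)).as_matrix()
print("tool x yaw deg",np.degrees(np.arctan2(M[1,0],M[0,0])), "q",s["qpos"])
for t in([614,119,250],[614,-143,250]): print((M.T@(np.array(t)-s["position"])).round(1))
E
```

```text
A [618.3 117.5] long 133.7 short 87.6 yaw -7.8 -8.1 handle [615.6 116.4  67. ]
B [ 617.3 -148.4] long 134.5 short 86.3 yaw 12.5 12.6 handle [ 616.1 -146.2   67. ]
A scene handle [613.3 111.4  67. ] tri [617.3 116.9  60.2]
B scene handle [ 615.9 -153.7   67. ] tri [ 619.5 -149.4   58.6]
tool x yaw deg 69.89945815817731 q [ 1.13739533e+00  1.24427517e-01  1.65153871e+00 -2.83854198e-05
  1.36748686e+00 -8.25744910e-02]
[-326.7  535.7    5.7]
[-572.8  625.8    6.2]
```

```bash
cat > go.py <<'E'
import sys; from h import *
from scipy.spatial.transform import Rotation as R
def plan(x,y,z,yaw):
    s=r.sense(); M=R.from_quat(np.roll(s["eef_rot"],-1)).as_matrix(); a=np.radians(yaw)
    T=np.array([[np.cos(a),np.sin(a),0],[np.sin(a),-np.cos(a),0],[0,0,-1]])
    return (M.T@(np.array([x,y,z])-s["position"])).round(1), R.from_matrix(M.T@T).as_rotvec().round(3)
if __name__=="__main__":
    for a in sys.argv[1:]: print(*plan(*map(float,a.split(","))))
E
python3 go.py 617,117,150,82 617,117,71,82
```

```text
[-327.4  539.2  105.7] [-0.     0.002 -0.211]
[-327.2  539.3  184.7] [-0.     0.002 -0.211]
```

```bash
python3 -m inch '[{"x":-327,"y":539,"z":105,"az":-0.211},{"x":-327,"y":539,"z":105,"az":-0.211},{"x":-327,"y":539,"z":105,"az":-0.211},{"x":-327,"y":539,"z":105,"az":-0.211},{"x":-327,"y":539,"z":105,"az":-0.211},{"x":-327,"y":539,"z":105,"az":-0.211},{"x":-327,"y":539,"z":105,"az":-0.211},{"x":-327,"y":539,"z":105,"az":-0.211},{"x":-327,"y":539,"z":105,"az":-0.211},{"x":-327,"y":539,"z":105,"az":-0.211},{"x":-327,"y":539,"z":105,"az":-0.211},{"x":-327,"y":539,"z":105,"az":-0.211}]'; python3 go.py 617,117,100,82 617,117,71,82
```

```text
[-327.3  539.2  155.7] [-0.     0.002 -0.211]
[-327.2  539.3  184.7] [-0.     0.002 -0.211]$[0]: bad value
```

```bash
python3 -m inch '[{"ax":0,"ay":0,"x":-327,"y":539,"z":105,"az":-0.211,"fingers":100},{"ax":0,"ay":0,"x":-327,"y":539,"z":105,"az":-0.211,"fingers":100},{"ax":0,"ay":0,"x":-327,"y":539,"z":105,"az":-0.211,"fingers":100},{"ax":0,"ay":0,"x":-327,"y":539,"z":105,"az":-0.211,"fingers":100},{"ax":0,"ay":0,"x":-327,"y":539,"z":105,"az":-0.211,"fingers":100},{"ax":0,"ay":0,"x":-327,"y":539,"z":105,"az":-0.211,"fingers":100},{"ax":0,"ay":0,"x":-327,"y":539,"z":105,"az":-0.211,"fingers":100},{"ax":0,"ay":0,"x":-327,"y":539,"z":105,"az":-0.211,"fingers":100},{"ax":0,"ay":0,"x":-327,"y":539,"z":105,"az":-0.211,"fingers":100},{"ax":0,"ay":0,"x":-327,"y":539,"z":105,"az":-0.211,"fingers":100},{"ax":0,"ay":0,"x":-327,"y":539,"z":105,"az":-0.211,"fingers":100},{"ax":0,"ay":0,"x":-327,"y":539,"z":105,"az":-0.211,"fingers":100}]'; python3 go.py 617,117,100,82 617,117,71,82
```

```text
time: 1.6
position: [617.0, 117.6, 150.5]
eef_rot: [-0.001, 0.755, 0.655, -0.001]
wrist_force: [0.1, -0.3, 0.5]
finger_gap: 85.3
[-0.6  0.2 50.5] [-0.002  0.    -0.002]
[-0.6  0.3 79.5] [-0.002  0.    -0.002]
```

```bash
python3 -m inch '[{"ax":0,"ay":0,"az":0,"x":-0.6,"y":0,"z":35,"fingers":60},{"ax":0,"ay":0,"az":0,"x":-0.6,"y":0,"z":60,"fingers":60},{"ax":0,"ay":0,"az":0,"x":-0.6,"y":0,"z":79,"fingers":60},{"ax":0,"ay":0,"az":0,"x":-0.6,"y":0,"z":79,"fingers":60},{"ax":0,"ay":0,"az":0,"x":-0.6,"y":0,"z":79,"fingers":0},{"ax":0,"ay":0,"az":0,"x":-0.6,"y":0,"z":79,"fingers":0},{"ax":0,"ay":0,"az":0,"x":-0.6,"y":0,"z":79,"fingers":0},{"ax":0,"ay":0,"az":0,"x":-0.6,"y":0,"z":79,"fingers":0},{"ax":0,"ay":0,"az":0,"x":-0.6,"y":0,"z":79,"fingers":0},{"ax":0,"ay":0,"az":0,"x":-0.6,"y":0,"z":70,"fingers":0},{"ax":0,"ay":0,"az":0,"x":-0.6,"y":0,"z":50,"fingers":0},{"ax":0,"ay":0,"az":0,"x":-0.6,"y":0,"z":30,"fingers":0}]'; python3 go.py 420,235,110,95 420,235,42,95
```

```text
time: 3.1
position: [617.1, 117.4, 122.7]
eef_rot: [0.0, 0.755, 0.656, 0.0]
wrist_force: [-0.2, -0.2, -0.2]
finger_gap: 12.2
[  89.  -211.6   12.6] [ 0.     0.    -0.227]
[  89.  -211.6   80.6] [ 0.     0.    -0.227]
```

```bash
python3 - <<'E'
from h import *
a=snap("scene")[80:272,180:390]; b=snap("top","t1")[100:220,150:380]
cv2.imwrite("pics/v1.png",np.hstack([cv2.resize(a,(394,360)),cv2.resize(b,(400,209)) if 0 else cv2.copyMakeBorder(cv2.resize(b,(400,209)),0,151,0,0,cv2.BORDER_CONSTANT)])); print(r.sense()["wrist_force"],r.sense()["finger_gap"])
E
```

```text
[0.31663289 0.60130901 0.13130352] 12.469453061818701
```

View pics/v1.png

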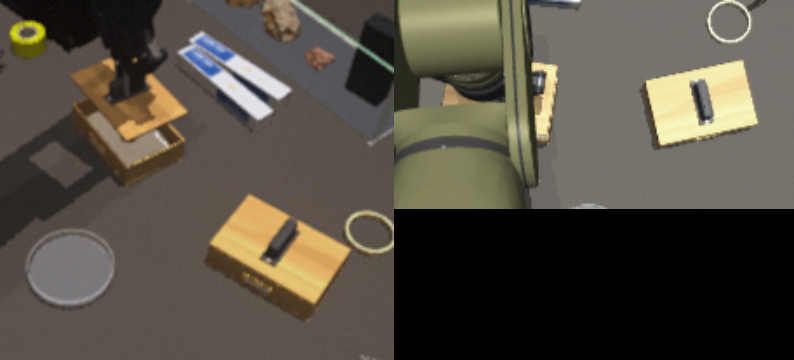

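The lid is in the grip and raised level above box A. Next I carry it to the free table left of the dish.

```bash
python3 -m inch '[{"ax":0,"ay":0,"az":-0.1,"x":20,"y":-50,"z":0,"fingers":0},{"ax":0,"ay":0,"az":-0.2,"x":40,"y":-100,"z":0,"fingers":0},{"ax":0,"ay":0,"az":-0.227,"x":65,"y":-150,"z":0,"fingers":0},{"ax":0,"ay":0,"az":-0.227,"x":85,"y":-190,"z":10,"fingers":0},{"ax":0,"ay":0,"az":-0.227,"x":89,"y":-212,"z":25,"fingers":0},{"ax":0,"ay":0,"az":-0.227,"x":89,"y":-212,"z":40,"fingers":0},{"ax":0,"ay":0,"az":-0.227,"x":89,"y":-212,"z":55,"fingers":0},{"ax":0,"ay":0,"az":-0.227,"x":89,"y":-212,"z":65,"fingers":0},{"ax":0,"ay":0,"az":-0.227,"x":89,"y":-212,"z":72,"fingers":0},{"ax":0,"ay":0,"az":-0.227,"x":89,"y":-212,"z":72,"fingers":0},{"ax":0,"ay":0,"az":-0.227,"x":89,"y":-212,"z":72,"fingers":0}]'; python3 go.py 420,235,40,95
```

```text
time: 4.58
position: [420.1, 235.2, 49.7]
eef_rot: [0.0, 0.676, 0.737, 0.0]
wrist_force: [-0.3, -0.2, -1.7]
finger_gap: 12.6
[-0.2 -0.1  9.7] [ 0.001 -0.    -0.   ]
```

```bash
python3 - <<'E'
from h import *
b=snap("top","t2"); p=proj("top",np.array([617,117,10])); print(p)
h=cv2.cvtColor(b,cv2.COLOR_BGR2HSV); m=cv2.inRange(h,(95,120,50),(130,255,255)); m[:,:170]=0;m[:120]=0;m[220:]=0
print([(cv2.boundingRect(c),cv2.contourArea(c)) for c in blobs(m,5)])
c=snap("scene","s2")
cv2.imwrite("pics/v2.png",np.hstack([cv2.resize(b[100:300,100:300],(400,400)),cv2.resize(c[90:290,80:280],(400,400))]))
print(r.sense()["wrist_force"])
E
```

```text
(np.float64(214.44618859420802), np.float64(160.30947477541517))
[]
[-1.01466841  0.09707537 -1.76205871]
```

View pics/v2.png

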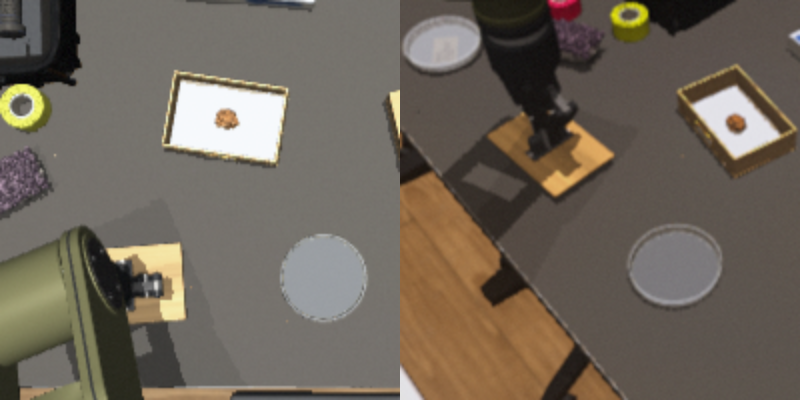

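Box A (pixel about (213,159)) holds the brown jasper, so the azurite is in B. The lid hovers level about 10 mm above the table. I'll set it down and release it.

```bash
python3 -m inch '[{"ax":0,"ay":0,"az":0,"x":0,"y":0,"z":4,"fingers":0},{"ax":0,"ay":0,"az":0,"x":0,"y":0,"z":7,"fingers":0},{"ax":0,"ay":0,"az":0,"x":0,"y":0,"z":9,"fingers":0},{"ax":0,"ay":0,"az":0,"x":0,"y":0,"z":10,"fingers":0},{"ax":0,"ay":0,"az":0,"x":0,"y":0,"z":10,"fingers":0},{"ax":0,"ay":0,"az":0,"x":0,"y":0,"z":10,"fingers":45},{"ax":0,"ay":0,"az":0,"x":0,"y":0,"z":10,"fingers":45},{"ax":0,"ay":0,"az":0,"x":0,"y":0,"z":10,"fingers":45},{"ax":0,"ay":0,"az":0,"x":0,"y":0,"z":10,"fingers":45},{"ax":0,"ay":0,"az":0,"x":0,"y":0,"z":-20,"fingers":60},{"ax":0,"ay":0,"az":0,"x":0,"y":0,"z":-60,"fingers":60},{"ax":0,"ay":0,"az":0,"x":0,"y":0,"z":-100,"fingers":60}]'; python3 go.py 420,235,160,95 617,-148,150,102.5 617,-148,71,102.5
```

```text
time: 6.18
position: [419.3, 235.0, 150.0]
eef_rot: [-0.0, 0.676, 0.737, -0.0]
wrist_force: [0.3, -0.2, -0.6]
finger_gap: 51.0
[ -0.1   0.7 -10. ] [-0.001  0.    -0.   ]
[-398.8  163.6    0. ] [-0.001  0.    -0.131]
[-398.8  163.7   79. ] [-0.001  0.    -0.131]
```

```bash
python3 -m inch '[{"ax":0,"ay":0,"az":-0.131,"x":-399,"y":164,"z":0,"fingers":60},{"ax":0,"ay":0,"az":-0.131,"x":-399,"y":164,"z":0,"fingers":60},{"ax":0,"ay":0,"az":-0.131,"x":-399,"y":164,"z":0,"fingers":60},{"ax":0,"ay":0,"az":-0.131,"x":-399,"y":164,"z":0,"fingers":60},{"ax":0,"ay":0,"az":-0.131,"x":-399,"y":164,"z":0,"fingers":60},{"ax":0,"ay":0,"az":-0.131,"x":-399,"y":164,"z":0,"fingers":60},{"ax":0,"ay":0,"az":-0.131,"x":-399,"y":164,"z":0,"fingers":60},{"ax":0,"ay":0,"az":-0.131,"x":-399,"y":164,"z":0,"fingers":60},{"ax":0,"ay":0,"az":-0.131,"x":-399,"y":164,"z":0,"fingers":60},{"ax":0,"ay":0,"az":-0.131,"x":-399,"y":164,"z":0,"fingers":60}]'; python3 go.py 617,-147.5,71,102.5; python3 - <<'E'
from h import *
b=snap("top","t3"); h=cv2.cvtColor(b,cv2.COLOR_BGR2HSV); m=cv2.inRange(h,(12,60,120),(35,255,255)); m[:195]=0;m[290:]=0
print([(rect("top",c,9)) for c in blobs(m,300)])
E
```

```text
time: 7.42
position: [617.1, -146.7, 149.0]
eef_rot: [-0.0, 0.625, 0.78, -0.0]
wrist_force: [-0.0, 0.4, -0.8]
finger_gap: 51.2
[-0.8 -0.2 78. ] [-0.001 -0.001  0.001]
[array([ 4.243e+02, -2.147e+02,  2.228e+02,  2.292e+02,  1.000e-01]), array([420. , 235.6,  90.7, 136. ,   5. ])]
```

Lid A lies flat at (420, 236), and its measured size of 91 x 136 mm matches. Now lid B.

```bash
python3 -m inch '[{"ax":0,"ay":0,"az":0,"x":-0.8,"y":0,"z":35,"fingers":60},{"ax":0,"ay":0,"az":0,"x":-0.8,"y":0,"z":60,"fingers":60},{"ax":0,"ay":0,"az":0,"x":-0.8,"y":0,"z":78,"fingers":60},{"ax":0,"ay":0,"az":0,"x":-0.8,"y":0,"z":78,"fingers":60},{"ax":0,"ay":0,"az":0,"x":-0.8,"y":0,"z":78,"fingers":0},{"ax":0,"ay":0,"az":0,"x":-0.8,"y":0,"z":78,"fingers":0},{"ax":0,"ay":0,"az":0,"x":-0.8,"y":0,"z":78,"fingers":0},{"ax":0,"ay":0,"az":0,"x":-0.8,"y":0,"z":78,"fingers":0},{"ax":0,"ay":0,"az":0,"x":-0.8,"y":0,"z":78,"fingers":0},{"ax":0,"ay":0,"az":0,"x":-0.8,"y":0,"z":68,"fingers":0},{"ax":0,"ay":0,"az":0,"x":-0.8,"y":0,"z":48,"fingers":0},{"ax":0,"ay":0,"az":0,"x":-0.8,"y":0,"z":25,"fingers":0}]'; python3 go.py 420,-235,120,85 420,-235,50,85
```

```text
time: 8.98
position: [617.5, -148.7, 125.2]
eef_rot: [-0.0, 0.626, 0.78, -0.0]
wrist_force: [-0.3, 0.2, -1.4]
finger_gap: 12.6
[ -41.5 -211.5    5.4] [-0.001 -0.     0.305]
[ -41.5 -211.5   75.4] [-0.001 -0.     0.305]
```

```bash
python3 -m inch '[{"ax":0,"ay":0,"az":0.1,"x":-10,"y":-50,"z":0,"fingers":0},{"ax":0,"ay":0,"az":0.2,"x":-20,"y":-100,"z":0,"fingers":0},{"ax":0,"ay":0,"az":0.3,"x":-30,"y":-150,"z":0,"fingers":0},{"ax":0,"ay":0,"az":0.305,"x":-41,"y":-190,"z":10,"fingers":0},{"ax":0,"ay":0,"az":0.305,"x":-41,"y":-211,"z":25,"fingers":0},{"ax":0,"ay":0,"az":0.305,"x":-41,"y":-211,"z":40,"fingers":0},{"ax":0,"ay":0,"az":0.305,"x":-41,"y":-211,"z":55,"fingers":0},{"ax":0,"ay":0,"az":0.305,"x":-41,"y":-211,"z":65,"fingers":0},{"ax":0,"ay":0,"az":0.305,"x":-41,"y":-211,"z":72,"fingers":0},{"ax":0,"ay":0,"az":0.305,"x":-41,"y":-211,"z":77,"fingers":0},{"ax":0,"ay":0,"az":0.305,"x":-41,"y":-211,"z":77,"fingers":0}]'
```

```text
time: 10.35
position: [420.8, -234.3, 47.0]
eef_rot: [-0.0, 0.737, 0.676, -0.0]
wrist_force: [-0.3, 0.2, -0.6]
finger_gap: 12.3
```

```bash
python3 - <<'E'
from h import *
b=snap("top","t4"); c=snap("scene","s4")
for n,im in(("top",b),("scene",c)):
    h=cv2.cvtColor(im,cv2.COLOR_BGR2HSV); m=cv2.inRange(h,(95,110,40),(130,255,255)); u,v=map(int,proj(n,np.array([617,-148,12])))
    k=np.zeros_like(m); cv2.circle(k,(u,v),30,255,-1)
    for q in blobs(m&k,5): print(n,cv2.boundingRect(q),cv2.minAreaRect(q),rect(n,q,15 if n=="top" else 12))
cv2.imwrite("pics/v3.png",np.hstack([cv2.resize(b[120:270,270:420],(400,400)),cv2.resize(c[160:360,230:430],(400,400))]))
E
```

```text
top (317, 155, 12, 10) ((322.5, 159.5), (11.0, 9.0), 0.0) [ 6.202e+02 -1.432e+02  2.200e+01  2.660e+01 -4.000e-01]
```

View pics/v3.png

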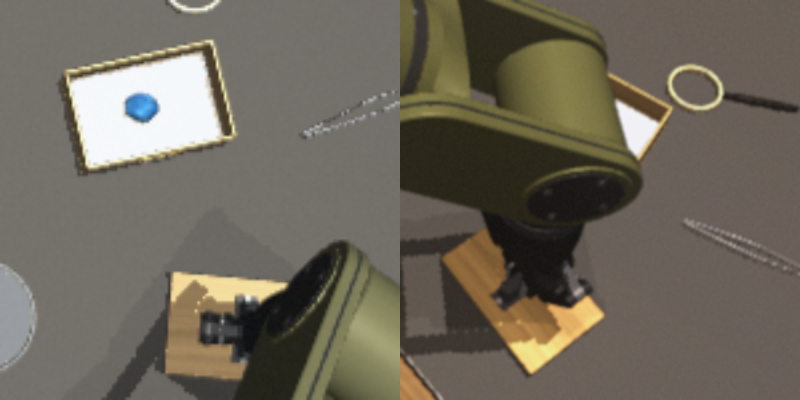

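The azurite is in box B at about pixel (323,160). Lid B hovers level about 8 mm above the table.

```bash
python3 -m inch '[{"ax":0,"ay":0,"az":0,"x":0,"y":0,"z":4,"fingers":0},{"ax":0,"ay":0,"az":0,"x":0,"y":0,"z":6,"fingers":0},{"ax":0,"ay":0,"az":0,"x":0,"y":0,"z":7.5,"fingers":0},{"ax":0,"ay":0,"az":0,"x":0,"y":0,"z":8,"fingers":0},{"ax":0,"ay":0,"az":0,"x":0,"y":0,"z":8,"fingers":0},{"ax":0,"ay":0,"az":0,"x":0,"y":0,"z":8,"fingers":45},{"ax":0,"ay":0,"az":0,"x":0,"y":0,"z":8,"fingers":45},{"ax":0,"ay":0,"az":0,"x":0,"y":0,"z":8,"fingers":45},{"ax":0,"ay":0,"az":0,"x":0,"y":0,"z":8,"fingers":45},{"ax":0,"ay":0,"az":0,"x":0,"y":0,"z":-20,"fingers":60},{"ax":0,"ay":0,"az":0,"x":0,"y":0,"z":-60,"fingers":60},{"ax":0,"ay":0,"az":0,"x":0,"y":0,"z":-100,"fingers":60}]'; python3 - <<'E'
from h import *
b=snap("top","t5"); c=snap("scene","s5"); P={}
for n,im in(("top",b),("scene",c)):
    h=cv2.cvtColor(im,cv2.COLOR_BGR2HSV); m=cv2.inRange(h,(95,90,30),(130,255,255)); u,v=map(int,proj(n,np.array([617,-146,12])))
    k=np.zeros_like(m); cv2.circle(k,(u,v),30,255,-1)
    for q in blobs(m&k,5):
        M=cv2.moments(q); P[n]=(M["m10"]/M["m00"],M["m01"]/M["m00"])
        pts=np.array([cast(n,p[0],13)[:2] for p in q]); w,E=np.linalg.eigh(np.cov(pts.T)); a=E[:,1]
        print(n,P[n],cast(n,P[n],12).round(1),rect(n,q,13),"ext",np.ptp(pts,0).round(1),"major yaw",np.degrees(np.arctan2(a[1],a[0])).round(1),w.round(1))
if len(P)==2: print("tri",tri(P["top"],P["scene"]).round(1))
m=cv2.inRange(cv2.cvtColor(b,cv2.COLOR_BGR2HSV),(12,60,120),(35,255,255)); m[:195]=0;m[290:]=0;m[:,:300]=0
print([(rect("top",c,9)) for c in blobs(m,300)])
cv2.imwrite("pics/v4.png",np.hstack([cv2.resize(b[140:180,300:350],(400,320),interpolation=cv2.INTER_CUBIC),cv2.resize(c[170:250,280:380],(400,320),interpolation=cv2.INTER_CUBIC)]))
E
```

```text
time: 11.95
position: [420.5, -234.3, 148.1]
eef_rot: [-0.0, 0.737, 0.676, -0.0]
wrist_force: [0.8, -0.3, 0.9]
finger_gap: 51.3
top (322.61934156378595, 159.59876543209876) [ 620.5 -144.1   12. ] [ 619.9 -144.2   24.3   25.6  -45.2] ext [24.4 26.7] major yaw 78.0 [70.  91.1]
[array([ 362.2, -449.9,  155.7,  184.7,   64. ]), array([ 421.6, -232.3,   90.7,  133.9,   -5.7]), array([ 397.2, -368.5,   12. ,  193.3,   63.5])]
```

View pics/v4.png

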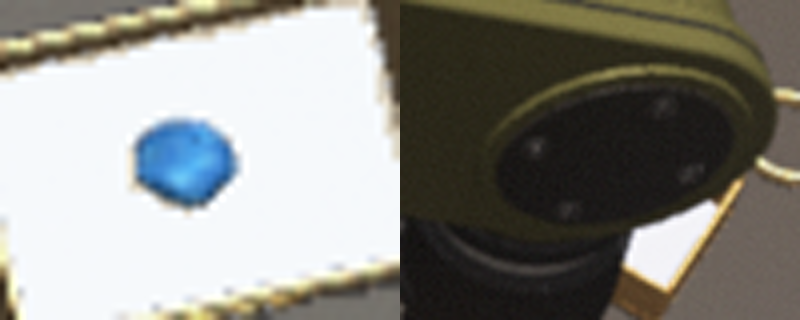

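The azurite is centred at about pixel (323,160). That casts to roughly (619, -144.5), with its long axis at a yaw of about 78°. Lid B lies flat at (421, -233). I'll grip along the box's roomy y direction.

```bash
python3 go.py 619,-144.5,130,80
```

```text
[108.6 186.6  23.8] [0.009 0.005 0.088]
```

```bash
python3 -m inch '[{"ax":0,"ay":0,"az":0.088,"x":108.6,"y":186.6,"z":18,"fingers":70},{"ax":0,"ay":0,"az":0.088,"x":108.6,"y":186.6,"z":18,"fingers":70},{"ax":0,"ay":0,"az":0.088,"x":108.6,"y":186.6,"z":18,"fingers":70},{"ax":0,"ay":0,"az":0.088,"x":108.6,"y":186.6,"z":18,"fingers":70},{"ax":0,"ay":0,"az":0.088,"x":108.6,"y":186.6,"z":18,"fingers":70},{"ax":0,"ay":0,"az":0.088,"x":108.6,"y":186.6,"z":18,"fingers":70},{"ax":0,"ay":0,"az":0.088,"x":108.6,"y":186.6,"z":18,"fingers":70},{"ax":0,"ay":0,"az":0.088,"x":108.6,"y":186.6,"z":18,"fingers":70}]'; python3 go.py 619,-144.5,50,80 619,-144.5,28,80
python3 - <<'E'
from h import *
c=snap("scene","s6"); n="scene"
h=cv2.cvtColor(c,cv2.COLOR_BGR2HSV); m=cv2.inRange(h,(95,90,30),(130,255,255)); u,v=map(int,proj(n,np.array([617,-146,12])))
k=np.zeros_like(m); cv2.circle(k,(u,v),30,255,-1)
for q in blobs(m&k,5):
    M=cv2.moments(q); p=(M["m10"]/M["m00"],M["m01"]/M["m00"]); print(p,cast(n,p,12),tri((322.9,160),p))
E
```

```text
time: 13.05
position: [615.4, -143.1, 129.5]
eef_rot: [0.0, 0.766, 0.642, 0.0]
wrist_force: [-0.1, -0.0, -0.0]
finger_gap: 59.4
[-0.7  3.8 79.5] [ 0.     0.    -0.001]
[ -0.7   3.8 101.5] [ 0.     0.    -0.001]
(326.2597701149425, 217.53563218390804) [ 619.07011289 -147.49273635   12.        ] [ 620.70570843 -145.85478323    8.3624936 ]
```

The scene view casts it to (619, -147.5), within 3 mm of the top view. I'll descend, grip and do a small lift.

```bash
python3 -m inch '[{"ax":0,"ay":0,"az":0,"x":-1.7,"y":3.8,"z":40,"fingers":70},{"ax":0,"ay":0,"az":0,"x":-1.7,"y":3.8,"z":70,"fingers":70},{"ax":0,"ay":0,"az":0,"x":-1.7,"y":3.8,"z":90,"fingers":70},{"ax":0,"ay":0,"az":0,"x":-1.7,"y":3.8,"z":101,"fingers":70},{"ax":0,"ay":0,"az":0,"x":-1.7,"y":3.8,"z":101,"fingers":70},{"ax":0,"ay":0,"az":0,"x":-1.7,"y":3.8,"z":101,"fingers":15},{"ax":0,"ay":0,"az":0,"x":-1.7,"y":3.8,"z":101,"fingers":15},{"ax":0,"ay":0,"az":0,"x":-1.7,"y":3.8,"z":101,"fingers":15},{"ax":0,"ay":0,"az":0,"x":-1.7,"y":3.8,"z":101,"fingers":15},{"ax":0,"ay":0,"az":0,"x":-1.7,"y":3.8,"z":101,"fingers":15},{"ax":0,"ay":0,"az":0,"x":-1.7,"y":3.8,"z":101,"fingers":15}]'
```

```text
time: 14.48
position: [620.7, -144.9, 30.2]
eef_rot: [0.001, 0.766, 0.643, 0.001]
wrist_force: [-0.7, 1.3, 5.9]
finger_gap: 26.6
```

```bash
python3 -m inch '[{"ax":0,"ay":0,"az":0,"x":0,"y":0,"z":-5,"fingers":15},{"ax":0,"ay":0,"az":0,"x":0,"y":0,"z":-15,"fingers":15},{"ax":0,"ay":0,"az":0,"x":0,"y":0,"z":-35,"fingers":15},{"ax":0,"ay":0,"az":0,"x":0,"y":0,"z":-60,"fingers":15},{"ax":0,"ay":0,"az":0,"x":0,"y":0,"z":-60,"fingers":15}]'; python3 - <<'E'
from h import *
c=snap("scene","s7"); b=snap("top","t7")
u,v=map(int,proj("scene",np.array([620,-145,65]))); print(u,v)
cv2.imwrite("pics/v5.png",np.hstack([cv2.resize(c[v-50:v+50,u-50:u+50],(400,400),interpolation=cv2.INTER_CUBIC),cv2.resize(b[100:260,230:390],(400,400))]))
E
python3 go.py 430.5,3,100,80 430.5,3,45,80
```

```text
time: 15.1
position: [621.7, -145.6, 92.3]
eef_rot: [0.003, 0.766, 0.643, 0.002]
wrist_force: [0.4, -1.3, 0.2]
finger_gap: 26.5
329 202
[ 112.8 -212.   -11.3] [ 0.001  0.    -0.   ]
[ 112.8 -212.    43.7] [ 0.001  0.    -0.   ]
```

View pics/v5.png

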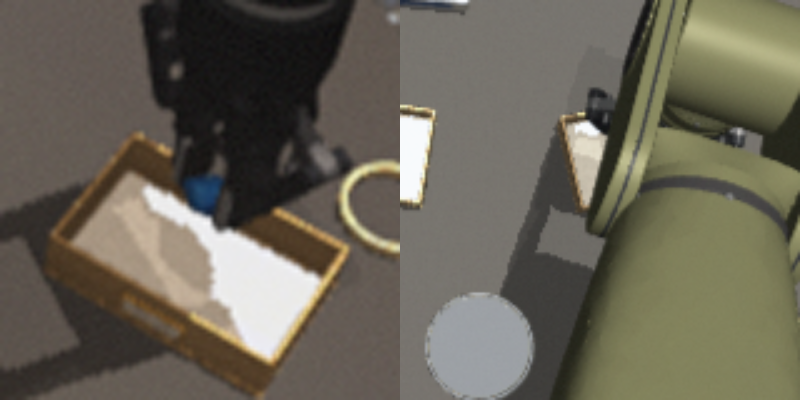

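The azurite is held, showing blue between the fingertips at crop (205,190). On to the dish.

```bash
python3 -c "
from h import *
print(cast('scene',(217.5,222),16))"
python3 -m inch '[{"ax":0,"ay":0,"az":0,"x":25,"y":-45,"z":0,"fingers":15},{"ax":0,"ay":0,"az":0,"x":50,"y":-90,"z":0,"fingers":15},{"ax":0,"ay":0,"az":0,"x":75,"y":-135,"z":0,"fingers":15},{"ax":0,"ay":0,"az":0,"x":95,"y":-175,"z":0,"fingers":15},{"ax":0,"ay":0,"az":0,"x":108,"y":-203,"z":5,"fingers":15},{"ax":0,"ay":0,"az":0,"x":112.8,"y":-212,"z":15,"fingers":15},{"ax":0,"ay":0,"az":0,"x":112.8,"y":-212,"z":28,"fingers":15},{"ax":0,"ay":0,"az":0,"x":112.8,"y":-212,"z":40,"fingers":15},{"ax":0,"ay":0,"az":0,"x":112.8,"y":-212,"z":45,"fingers":15},{"ax":0,"ay":0,"az":0,"x":112.8,"y":-212,"z":48,"fingers":15},{"ax":0,"ay":0,"az":0,"x":112.8,"y":-212,"z":48,"fingers":15}]'; python3 go.py 430.5,3,30.5,80
```

```text
[428.16220592  -2.12590266  16.        ]
time: 16.58
position: [430.6, 2.9, 40.2]
eef_rot: [-0.0, 0.766, 0.643, -0.0]
wrist_force: [-0.6, -0.5, 0.4]
finger_gap: 26.6
[ 0.1 -0.1  9.7] [-0.     0.    -0.001]
```

```bash
python3 -m inch '[{"ax":0,"ay":0,"az":0,"x":-1.5,"y":0,"z":4,"fingers":15},{"ax":0,"ay":0,"az":0,"x":-1.5,"y":0,"z":7,"fingers":15},{"ax":0,"ay":0,"az":0,"x":-1.5,"y":0,"z":9,"fingers":15},{"ax":0,"ay":0,"az":0,"x":-1.5,"y":0,"z":10,"fingers":15},{"ax":0,"ay":0,"az":0,"x":-1.5,"y":0,"z":10,"fingers":15}]'
```

```text
time: 17.2
position: [430.1, 1.7, 30.3]
eef_rot: [-0.0, 0.766, 0.643, -0.0]
wrist_force: [-0.3, 0.4, -1.7]
finger_gap: 26.6
```

```bash
python3 -m inch '[{"ax":0,"ay":0,"az":0,"x":0,"y":0,"z":1,"fingers":15},{"ax":0,"ay":0,"az":0,"x":0,"y":0,"z":1,"fingers":15},{"ax":0,"ay":0,"az":0,"x":0,"y":0,"z":1,"fingers":40},{"ax":0,"ay":0,"az":0,"x":0,"y":0,"z":1,"fingers":48},{"ax":0,"ay":0,"az":0,"x":0,"y":0,"z":1,"fingers":48},{"ax":0,"ay":0,"az":0,"x":0,"y":0,"z":1,"fingers":48},{"ax":0,"ay":0,"az":0,"x":0,"y":0,"z":-9,"fingers":48},{"ax":0,"ay":0,"az":0,"x":0,"y":0,"z":-25,"fingers":48},{"ax":0,"ay":0,"az":0,"x":0,"y":0,"z":-60,"fingers":48},{"ax":0,"ay":0,"az":0,"x":0,"y":0,"z":-110,"fingers":48},{"ax":0,"ay":0,"az":0,"x":0,"y":0,"z":-150,"fingers":48}]'; python3 go.py 450,280,250,80
```

```text
time: 18.58
position: [430.6, 1.6, 183.9]
eef_rot: [0.001, 0.766, 0.643, 0.001]
wrist_force: [0.9, -0.1, -0.4]
finger_gap: 41.1
[277.6 -29.1 -66.2] [ 0.003 -0.    -0.   ]
```

```bash
python3 -m inch '[{"ax":0,"ay":0,"az":0,"x":277,"y":-29,"z":-66,"fingers":48},{"ax":0,"ay":0,"az":0,"x":277,"y":-29,"z":-66,"fingers":48},{"ax":0,"ay":0,"az":0,"x":277,"y":-29,"z":-66,"fingers":48},{"ax":0,"ay":0,"az":0,"x":277,"y":-29,"z":-66,"fingers":48},{"ax":0,"ay":0,"az":0,"x":277,"y":-29,"z":-66,"fingers":48},{"ax":0,"ay":0,"az":0,"x":277,"y":-29,"z":-66,"fingers":48},{"ax":0,"ay":0,"az":0,"x":277,"y":-29,"z":-66,"fingers":48},{"ax":0,"ay":0,"az":0,"x":277,"y":-29,"z":-66,"fingers":48}]'; python3 - <<'E'
from h import *
b=snap("top","t8"); c=snap("scene","s8")
h=cv2.cvtColor(b,cv2.COLOR_BGR2HSV); m=cv2.inRange(h,(95,90,30),(130,255,255)); m[:210]=0;m[270:]=0;m[:,:230]=0;m[:,295:]=0
for q in blobs(m,10):
    M=cv2.moments(q); p=(M["m10"]/M["m00"],M["m01"]/M["m00"]); print("stone",p,cast("top",p,12).round(1),rect("top",q,12))
g=cv2.cvtColor(b,cv2.COLOR_BGR2GRAY)[205:275,230:295]; _,t=cv2.threshold(g,132,255,cv2.THRESH_BINARY)
k=blobs(t)[0]+[230,205]; (u,v),R=cv2.minEnclosingCircle(k); print("dish",u,v,R,cast("top",(u,v),16).round(1))
m=cv2.inRange(h,(12,60,120),(35,255,255)); m[:195]=0;m[290:]=0
print("lids",[rect("top",q,9) for q in blobs(m,300)])
cv2.imwrite("pics/v6.png",np.hstack([cv2.resize(b[120:300,130:400],(400,267)),cv2.resize(c[100:300,100:400],(400,267))]))
E
```

```text
time: 19.58
position: [449.6, 278.3, 246.2]
eef_rot: [0.0, 0.767, 0.642, -0.0]
wrist_force: [0.3, -0.1, 0.1]
finger_gap: 41.1
stone (261.48190476190473, 238.38857142857142) [430.6   2.7  12. ] [4.316e+02 1.500e+00 2.350e+01 2.840e+01 3.000e-01]
dish 261.2832946777344 238.40159606933594 22.019136428833008 [430.7   3.3  16. ]
lids [array([419.9, 235.6,  91. , 135.7,   4.8]), array([ 420.8, -233.5,   90.6,  135.8,   -4.9]), array([407.6, 573.8,  85.5, 234.6, -70.5]), array([420.2, 518.5,  15.6, 237. , -70. ])]
```

View pics/v6.png

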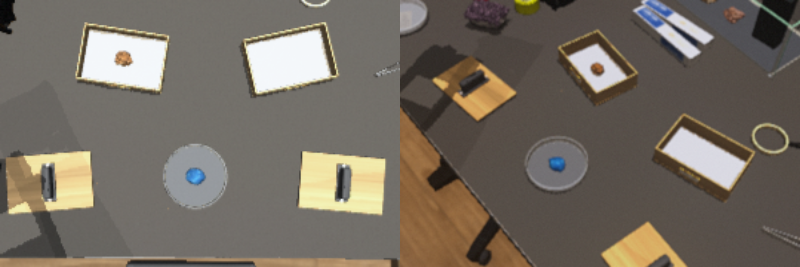

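Both views show the azurite in the middle of the dish, both lids flat with handles up, and the arm clear of everything.

```bash
python3 -c "
from bench import r
print(r.finish_job())"
```

```text
the job is handed in; nothing more can be done
None
```

The azurite is in the middle of the glass dish and the job is handed in. I finished at about 19.6 s of the 72 s allowed; the hand-in reported no verdict.

- **What I did:** I lifted lid A first and found the brown jasper. I then lifted lid B, found the azurite, and set it down in the dish by lowering the gripper until it was about touching the dish floor. Both lids lie on the table, at about (420, 236) and (421, -233) mm.
- **Last checks:** In the top view the azurite is within about 1 mm of the dish's centre, and the dish stands in the same place as at the start. Each lid's outline measures 91 x 136 mm with its handle up, which fits lying flat on the table. The arm was well clear with almost no wrist force.
- **Disagreements:** The two cameras differed by 2–6 mm on the dish and handle positions, more than the 2 mm calibration suggests. The gripper's opening read about 1.5 mm under the handle's real width. Neither affected the result.
- **Refused call:** My first move call was refused because it left out some keys. Nothing moved.

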